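# Load the polarimeter cell

### The arm

A 6-joint arm with a two-finger parallel gripper is mounted at the origin on a cart in front of the work surface, level with it; the furniture and walls round the work are solid. World frame = base frame: x ahead of the robot, y to its left, z up, the work surface at z = 0. Lengths are in m, angles in rad, forces in N, time in s.
With the tool pointing down it reaches from about 0.325 to 0.9 m from the base axis. Payload 6.1 kg.
Tool frame: the origin (TCP) lies midway between the tips of the shut fingers; the grasp point (between the pads) lies 19 mm behind it; x points along the fingers, y is the direction in which the jaws open and shut, and the axes are right-handed (so a half turn about x gives the same grasp; the last joint's range is limited). The gripper opens to 85 mm and grips with 20 to 120 N. Pads are 22 mm wide; open, the fingers measure 114 mm over their backs; the gripper's body (76 mm by 85 mm) begins 54 mm behind the grasp point. The pads swing forward as they close: fully open they stand 13 mm farther back than shut.
Start: joints at [1.112, 0.22, 1.526, -0, 1.395, -0.126], TCP at [0.204, 0.591, 0.231] pointing down, gripper open.
Joint ranges: [-2.98, 2.98], [-0.91, 2.08], [0.09, 2.57], [-1.24, 4.39], [0.2, 2.65], [-2.68, 2.68]. Speed limits (rad/s): [2.57, 2.57, 3.01, 3.14, 3.14, 3.14].

### API

Orientations are given as [roll, pitch, yaw] about the fixed x, y, z axes, in that order (R = Rz(yaw) Ry(pitch) Rx(roll)).
In Python, from plant import movep, move_l, set_joints, gripper_to, hold, inverse_kinematics, observe, get_image, get_calibration, Unreachable, job_done gives the robot as it stands. Calls block until the motion is done:
- movep(position, orientation): joint-space move of the TCP to a pose.
- move_l(position, feed=0.15, rotation=None, max_force=None): straight line of the TCP; rotation=None keeps the orientation; feed is the mean speed in m/s. With max_force (N) it stops when the force on the tool has changed by that much, and returns True; else False.
- set_joints(angles): joint-space move.
- gripper_to(opening, f_grip=None): finger opening in m; f_grip is the grip in N (None keeps the last); returns when the fingers have stopped.
- hold(seconds).
- inverse_kinematics(position, orientation): joint angles nearest the present ones, or None.
- observe(): the state.
- get_image(name): name is "scene" or "side" or "wrist"; returns (picture, depth): 400x640x3 uint8, red, green, blue; 400x640 float32, m along the optical axis (not along the pixel's ray), 0 where there is no reading.
- get_calibration(name): a dict with "intrinsics" (3x3 intrinsics, pixels), "world_from_camera" (4x4, takes a point from camera to world coordinates). Camera axes: x right, y down, z forward; pixel columns grow to the right and rows downward; lengths in m; the calibration is good to about 2 mm. The wrist camera is an equidistant fisheye: a pixel r from the principal point sees the ray r / f radians off the axis. A picture is of the moment at which its call begins: read the wrist's pose just before it. get_calibration takes no time and is no camera call; for the wrist camera it gives the pose at the moment of the call.
A pose or a line that the arm cannot do raises Unreachable and nothing moves.
- job_done(): hands the job in, once; it reports no verdict.
The state is a dict: "time_s": time; "q": joint angles; "joint_velocities": joint speeds; "joint_torque": joint torques, N m; "eef_pos": TCP position; "tcp_rot": TCP orientation; "ft_force": force on the tool from outside, world axes, zero at the start; "torque": the same for the moment, N m; "opening": finger opening in m.
Only numpy, scipy, OpenCV 4.12 (cv2) and the standard library are available. Lean on these libraries where they do the work, as an engineer would, in place of code of your own. Each camera call takes 0.05 s, during which the arm holds its last target.

### The job

Take the thick glass tube out of the white rinsing tray and park it on the sloping wooden board, let go and lying still against the stop lip. Then take it again by its two ends, the only way it fits between the walls of the polarimeter bed, lay it on the bed's two rods and slide it along the rods until its end is fully home against the stop plate. Set it down gently, never drop it or let it roll off, and leave the slim tubes, the small bottle, the timer and the little box where they are.

Things in the scene. Friction and masses are not known exactly. Their poses are not given: they have to be found in the camera images.
- tube_c (a point): centre of the thick tube: a plain round cylinder of glass with flush steel end caps, 26 mm in diameter, 60 mm long, flat ends, about 60 g; it rolls freely. x runs along its length (both ends are alike); y and z turn as it rolls. It starts lying in one of the tray's three lanes.
- slim_a_c (a point): centre of a slim tube like the thick one but only 17 mm in diameter (60 mm long, x along its length), lying in another lane of the tray; stays there.
- slim_b_c (a point): centre of the second slim tube, 17 mm in diameter, same as the first; stays there.
- tray: white rinsing tray, 80 mm (x) by 190 mm (y), fixed; origin under its centre. Floor 4 mm high. Three lanes at y = -53, 0, +53 mm, tubes lying along x, kept from rolling by 3 mm ribs under their end caps. The long walls at the tubes' ends are 28 mm high and 3 mm from the ends, so a tube can be gripped only across its diameter, at mid-length; the other two walls are 8 mm high.
- board: sloping wooden board, 104 mm (x) by 110 mm (y), fixed. Origin on the bench below its centre. Its top is 14 mm high at the centre and rises 0.07 mm per mm towards +x. The stop lip at its low (-x) end is 30 mm long (y), stands 10 mm above the surface, and its face is at x = -42 mm.
- board_park (a point): where the centre of the thick tube comes to rest on the board once it has rolled down against the lip, lying along the board's y (28 mm from the board's centre to -x, 25 mm high); both ends then stand free beside the short lip. Axes as the board's.
- bed: open polarimeter bed, 225 mm (x) by 70 mm, 55 mm high, fixed. Origin on the bench below the channel, which runs along x. The tube lies in it on two rods 18 mm apart, its axis at y = 0, z = 35 mm. Floor at z = 15, rods' tops at z = 25 mm. Side walls: inner faces at y = +-18 mm, top z = 55 mm, from x = -80 to +74 mm: fingers fit in only at the tube's ends.
- bed_stop (a point): centre of the flat face of the stop plate that closes the bed's +x end (74 mm from the bed's origin, 35 mm high; axes as the bed's). The plate and the housing behind it (56 mm long) are as high as the walls; the -x end is open. A tube fully home has its centre 30 mm before this point.
- bottle_c: small white bottle, 45 mm in diameter, 88 mm tall, standing loose; origin under its centre; a bystander.
- timer: bench timer, 58 x 66 x 18 mm, lying loose; origin under its centre; a bystander.
- cap_box: little box, 50 x 30 x 30 mm, loose; origin under its centre; a bystander.
Things that resemble listed ones, but are neither listed nor needed, are in the scene too. What is shaped like the part that bears tube_c but orange or purple is not meant.

How it is judged:
On the way:
1. the thick tube lies on the sloping board against the lip, let go and still (x of tube_c in the frame of board between -0.04 and -0.016 m and y of tube_c in the frame of board between -0.05 and 0.05 m and z of tube_c in the frame of board between 0.015 and 0.036 m and contact force between the fingers and tube below 0.05 N and linear speed of tube below 0.03 m/s), for 0.3 s.
At the end, for the whole second after the job is handed in: The thick tube lies still and released on the two rods of the bed, its axis along the channel (within 0.06 rad) and within 3 mm of the seated line and height, its end within 2.5 mm of the stop plate (x of tube_c in the frame of bed between 0.0415 and 0.0465 m and y of tube_c in the frame of bed between -0.003 and 0.003 m and z of tube_c in the frame of bed between 0.032 and 0.038 m and angle between the x axis of tube_c and the x axis of bed, either way round below 0.06 rad and linear speed of tube below 0.01 m/s and contact force between the fingers and tube below 0.05 N); the robot touches nothing.
It fails at once if the thick tube is dropped or runs away (faster than 0.45 m/s while the fingers do not touch it) (linear speed of tube above 0.45 m/s and contact force between the fingers and tube below 0.01 N).
It fails at once if the thick tube leaves the bench top (height (world z) of tube_c below 0 m).
It fails at once if a slim tube is moved by more than 20 mm (distance of any of slim_a_c, slim_b_c from where it was at the start of the episode above 0.02 m).
It fails at once if the bottle, the timer or the little box is moved by more than 30 mm (distance of any of bottle_c, timer, cap_box from where it was at the start of the episode above 0.03 m).
It also fails if it takes over 61 s, if anything falls off the work surface, if the arm or the gripper's body presses on something with over 40 N, if the wrist force passes 120 N, or if a joint passes its speed limit or range.

## Working session

There is one attempt and no reset: what is moved stays moved. The work goes in short steps, each a Python script; the robot and the scene stay as the last script left them, time stands still between calls to the robot, and variables do not carry over. Pictures are saved under pics/ and viewed, and the job is handed in when it is done.

```bash
ls; mkdir -p pics; python3 - <<'E'
from plant import *
import cv2,numpy as np
for n in ["scene","side","wrist"]:
    c=get_calibration(n); print(n,c["intrinsics"],c["world_from_camera"])
    p,d=get_image(n); cv2.imwrite(f"pics/{n}0.png",p[:,:,::-1]); np.savez(f"pics/{n}0.npz",p=p,d=d,K=c["intrinsics"],T=c["world_from_camera"])
print(observe())
E
```

```text
pics
scene [[410.73430248   0.         312.24507018]
 [  0.         410.73430248 200.54977541]
 [  0.           0.           1.        ]] [[-0.87082851 -0.21063575  0.4441737   0.13219179]
 [-0.49157407  0.37965679 -0.78371912  0.79135824]
 [-0.0035543  -0.90082923 -0.43415904  0.49297323]
 [ 0.          0.          0.          1.        ]]
side [[500.23303256   0.         323.84389599]
 [  0.         500.23303256 202.08680041]
 [  0.           0.           1.        ]] [[ 0.9032791  -0.29521493  0.3113439   0.2022698 ]
 [-0.42895871 -0.60612413  0.66978203 -0.78462958]
 [-0.0090166  -0.73855378 -0.67413427  0.88325357]
 [ 0.          0.          0.          1.        ]]
wrist [[309.70691629   0.         318.5550897 ]
 [  0.         309.70691629 195.87136156]
 [  0.           0.           1.        ]] [[ 0.32667551  0.90271483  0.27998045  0.13372005]
 [ 0.9451354  -0.31154778 -0.09827037  0.61652364]
 [-0.00148283  0.29672196 -0.95496276  0.37207565]
 [ 0.          0.          0.          1.        ]]
{'time_s': 0.15, 'q': array([ 1.11188347e+00,  2.21099377e-01,  1.52737469e+00,  1.52675207e-05,
        1.39467676e+00, -1.26102360e-01]), 'joint_velocities': array([ 0.00073563, -0.00364745, -0.00213125, -0.00013615,  0.00049558,
        0.00065274]), 'joint_torque': array([ 9.68617423e-04, -4.97485006e+01, -3.89905608e+01, -3.07765586e-04,
        7.17163624e-03, -3.47000150e-05]), 'eef_pos': array([0.20397695, 0.59027749, 0.23040286]), 'tcp_rot': array([-1.70654245,  1.56923808, -2.03935564]), 'ft_force': array([-0.27138524, -0.81244389, -0.71322929]), 'torque': array([-0.02927411,  0.02513504,  0.01614629]), 'opening': 0.08554112639747705}
```

View pics/scene0.png

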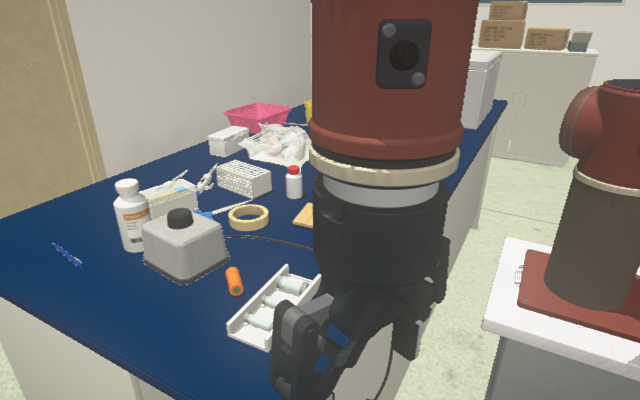

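View pics/side0.png

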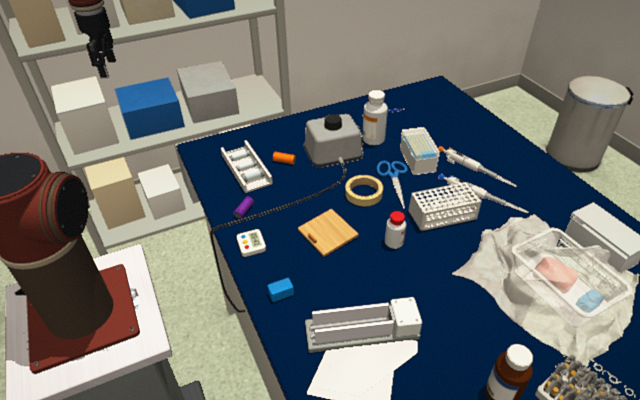

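View pics/wrist0.png

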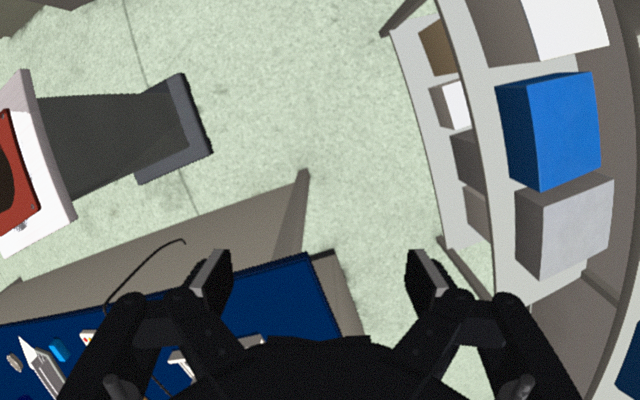

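The side view shows the tray (247,165), board (328,232), bed (363,325), timer (251,242), blue box (280,288) and bottle (395,230). I'll zoom in and use depth for first positions.

```bash
cat > h.py <<'E'
import numpy as np,cv2
def load(f):
    z=np.load(f); return z['p'],z['d'],z['K'],z['T']
def cloud(d,K,T):
    v,u=np.mgrid[0:d.shape[0],0:d.shape[1]]
    x=np.stack([(u-K[0,2])/K[0,0]*d,(v-K[1,2])/K[1,1]*d,d],-1)
    return x@T[:3,:3].T+T[:3,3]
E
python3 - <<'E'
from h import *
p,d,K,T=load('pics/side0.npz')
c=cv2.resize(p[130:360,200:440],None,fx=3.3,fy=2.6*1,interpolation=cv2.INTER_CUBIC)
cv2.imwrite('pics/sidez.png',c[:,:,::-1][:600])
X=cloud(d,K,T)
for n,u,v in [("tray",247,165),("tube1",240,157),("tube2",247,170),("t3",255,183),("board",328,232),("bed",350,325),("timer",251,242),("box",280,286),("bottlecap",397,218),("bench",300,200),("bench2",260,320),("bedhousing",405,308)]:
    print(n,X[v,u].round(4))
p,d,K,T=load('pics/scene0.npz')
c=cv2.resize(p[240:360,200:360],None,fx=5,fy=5,interpolation=cv2.INTER_CUBIC)
cv2.imwrite('pics/scenez.png',c[:,:,::-1])
E
```

```text
tray [0.476  0.314  0.0135]
tube1 [0.4715 0.3647 0.0085]
tube2 [0.471  0.3023 0.0057]
t3 [0.4729 0.2417 0.0032]
board [ 0.5672 -0.0213  0.0128]
bed [ 0.4916 -0.2804  0.0172]
timer [0.388  0.0283 0.0134]
box [ 0.3978 -0.1363  0.0299]
bottlecap [ 0.6972 -0.1145  0.0863]
bench [0.5552 0.1226 0.005 ]
bench2 [ 0.3345 -0.1764 -0.0026]
bedhousing [ 0.5977 -0.3127  0.0512]
```

View pics/sidez.png

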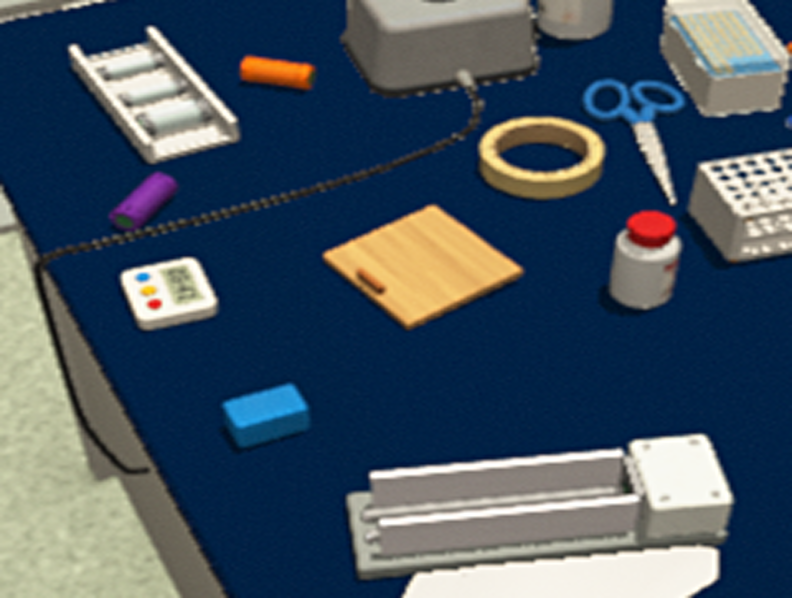

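View pics/scenez.png

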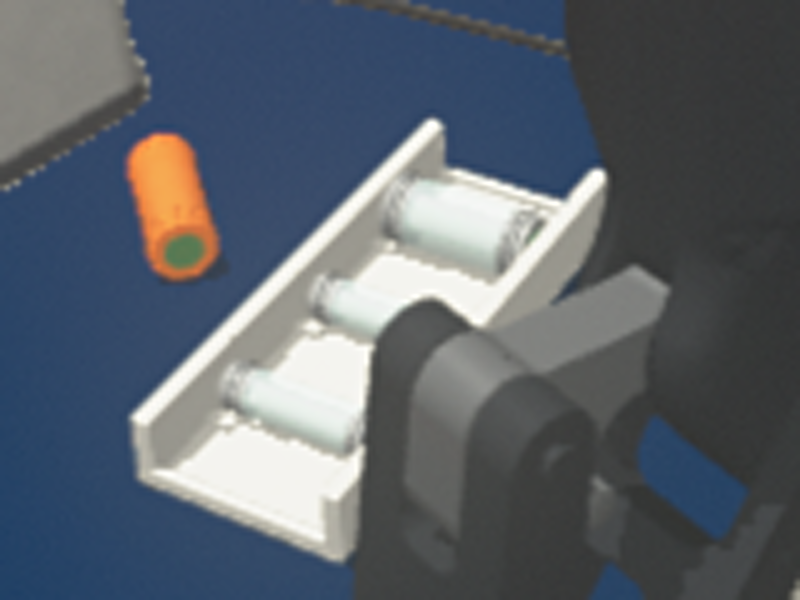

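The thick tube is in the lane at the tray's robot-facing (−y) end: scenez (470,220), sidez (178,117). I'll look from the wrist above the tray.

```bash
cat >> h.py <<'E'
from plant import *
def snap(n,f):
    c=get_calibration(n); o=observe(); p,d=get_image(n)
    cv2.imwrite(f"pics/{f}.png",p[:,:,::-1]); np.savez(f"pics/{f}.npz",p=p,d=d,K=c["intrinsics"],T=c["world_from_camera"])
    print(f,'t',round(o['time_s'],2),'tcp',o['eef_pos'].round(4))
def down(psi): return [0,np.pi/2,psi]
def fray(uv,K,T):
    uv=np.atleast_2d(np.asarray(uv,float)); a=(uv-[K[0,2],K[1,2]])/K[0,0]; r=np.linalg.norm(a,axis=1,keepdims=True)
    s=np.where(r>1e-9,np.sin(r)/np.maximum(r,1e-9),1)
    ray=np.hstack([a*s,np.cos(r)])
    return T[:3,3],ray@T[:3,:3].T
def fplane(uv,K,T,z):
    o,r=fray(uv,K,T); return o+r*((z-o[2])/r[:,2:3])
def pray(uv,K,T):
    uv=np.atleast_2d(np.asarray(uv,float)); r=np.hstack([(uv-[K[0,2],K[1,2]])/[K[0,0],K[1,1]],np.ones((len(uv),1))])
    return T[:3,3],r@T[:3,:3].T
def pplane(uv,K,T,z):
    o,r=pray(uv,K,T); return o+r*((z-o[2])/r[:,2:3])
E
python3 - <<'E'
from h import *
print(inverse_kinematics([0.47,0.27,0.25],down(0)), inverse_kinematics([0.47,0.27,0.25],down(np.pi)))
movep([0.47,0.27,0.25],down(0))
snap('wrist','w1'); snap('side','s1')
E
```

```text
[ 3.75911800e-01  9.46020012e-03  1.72094598e+00 -4.44089210e-16
  1.41118648e+00 -1.19488453e+00] [0.3759118  0.0094602  1.72094598 0.         1.41118648 1.94670813]
w1 t 1.69 tcp [0.4697 0.2707 0.25  ]
s1 t 1.74 tcp [0.4696 0.2708 0.2499]
```

View pics/w1.png

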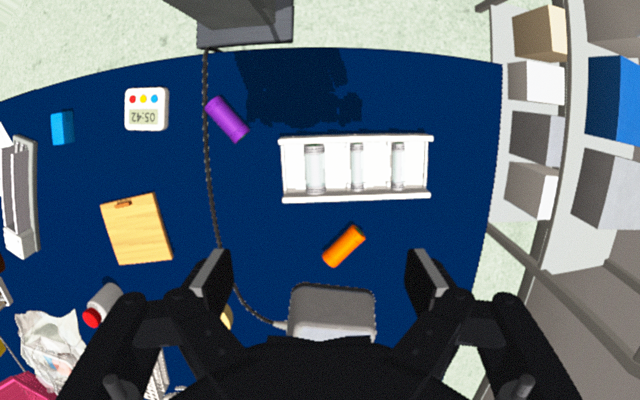

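Wrist view: thick tube at (316,168), slim tubes at (357,165) and (398,165), board at (135,230) with lip at (121,203), timer (147,110), box (62,127), bed at left edge (18,200). Now I'll measure them in detail.

```bash
python3 - <<'E'
from h import *
p,d,K,T=load('pics/w1.npz')
cv2.imwrite('pics/w1tray.png',cv2.resize(p[125:210,270:440],None,fx=4.7,fy=4.7,interpolation=cv2.INTER_CUBIC)[:,:,::-1])
cv2.imwrite('pics/w1board.png',cv2.resize(p[180:280,85:190],None,fx=6,fy=6,interpolation=cv2.INTER_CUBIC)[:600,:,::-1])
# white tray mask
hsv=cv2.cvtColor(p,cv2.COLOR_RGB2HSV)
m=((hsv[...,1]<70)&(hsv[...,2]>90)).astype(np.uint8); m2=np.zeros_like(m); m2[125:210,270:440]=m[125:210,270:440]
cs,_=cv2.findContours(m2,0,2); c=max(cs,key=cv2.contourArea)[:,0,:]
b=cv2.minAreaRect(c.astype(np.float32)); print(b)
h=cv2.convexHull(c)[:,0]; ap=cv2.approxPolyDP(h,4,True)[:,0]; print(ap)
print(fplane(ap,K,T,0.02).round(4))
# board
m=cv2.inRange(hsv,(10,70,120),(25,220,255)); m[:, :85]=0;m[:,190:]=0;m[:180]=0;m[280:]=0
cs,_=cv2.findContours(m,0,2); c=max(cs,key=cv2.contourArea)[:,0,:]
h=cv2.convexHull(c); ap=cv2.approxPolyDP(h,4,True)[:,0]; print(ap)
print(fplane(ap,K,T,0.014).round(4))
X=fplane([[316,168],[357,165],[398,165],[121,203]],K,T,0.017); print(X.round(4))
E
```

```text
((356.13555908203125, 167.17286682128906), (67.47186279296875, 156.07566833496094), 87.73204803466797)
[[433 136]
 [429 198]
 [281 201]
 [281 137]]
[[0.432  0.4158 0.02  ]
 [0.5137 0.4175 0.02  ]
 [0.5176 0.2245 0.02  ]
 [0.4365 0.2268 0.02  ]]
[[152 193]
 [172 257]
 [119 264]
 [100 205]]
[[ 0.5085  0.037   0.014 ]
 [ 0.609   0.0519  0.014 ]
 [ 0.6308 -0.0578  0.014 ]
 [ 0.5277 -0.0687  0.014 ]]
[[ 0.4757  0.269   0.017 ]
 [ 0.4716  0.3198  0.017 ]
 [ 0.4709  0.3722  0.017 ]
 [ 0.523  -0.0212  0.017 ]]
```

View pics/w1tray.png

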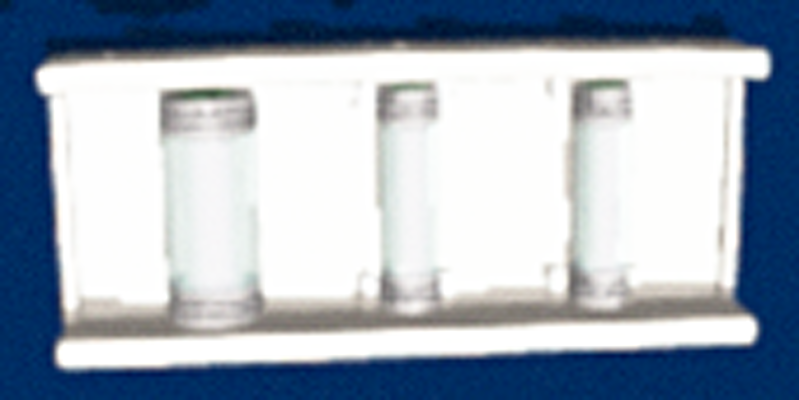

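View pics/w1board.png

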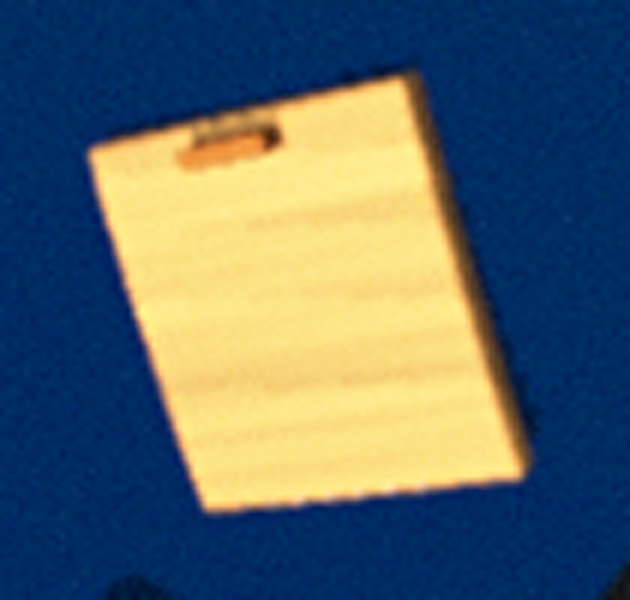

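The measurements agree with the given sizes: tray centre about (0.475, 0.321), yaw about 0.022, so the −53 mm lane should be at (0.476, 0.268); the tube measures (0.4757, 0.269). The slim tubes are 53 mm away, so I'll grasp with a partly opened gripper.

```bash
python3 - <<'E'
from h import *
gripper_to(0.045,30)
R=down(0.022)
movep([0.476,0.2685,0.07],R)
print(move_l([0.476,0.2685,0.0085],feed=0.06,max_force=8), observe()['eef_pos'].round(4))
gripper_to(0.02,30); o=observe(); print(o['opening'],o['ft_force'].round(2),o['time_s'])
move_l([0.476,0.2685,0.10],feed=0.1)
o=observe(); print(o['opening'],o['ft_force'].round(2),o['time_s'])
snap('wrist','w2')
E
```

```text
False [0.4765 0.2687 0.009 ]
0.02429200635631125 [-2.15 -6.27  5.93] 4.5
0.024172871921847472 [-0.46 -1.   -1.16] 5.5667
w2 t 5.57 tcp [0.4754 0.2683 0.0992]
```

View pics/w2.png

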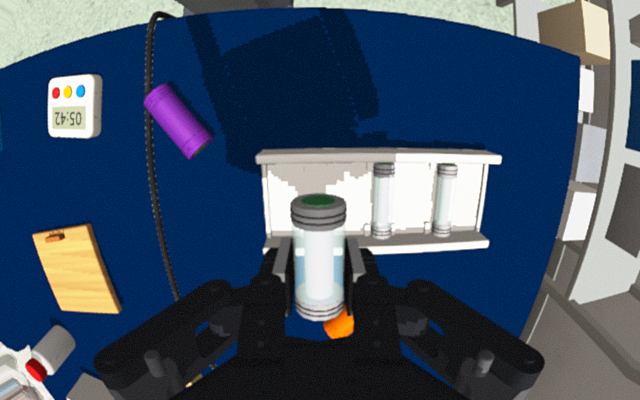

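The tube is held centrally. Next, a look at the board from above it.

```bash
python3 - <<'E'
from h import *
R=down(0.155-np.pi/2)
movep([0.476,0.2685,0.2],R)
movep([0.562,0.02,0.27],R)
hold(0.2)
snap('wrist','w3')
p,d,K,T=load('pics/w3.npz')
hsv=cv2.cvtColor(p,cv2.COLOR_RGB2HSV)
m=cv2.inRange(hsv,(10,70,120),(25,220,255))
cs,_=cv2.findContours(m,0,2); c=max(cs,key=cv2.contourArea)[:,0,:]
h=cv2.convexHull(c); ap=cv2.approxPolyDP(h,4,True)[:,0]; print(ap)
print(fplane(ap,K,T,0.014).round(4))
E
```

```text
w3 t 8.17 tcp [0.5616 0.0214 0.2695]
[[358 146]
 [358 223]
 [285 224]
 [280 148]]
[[ 0.6103  0.0508  0.014 ]
 [ 0.6308 -0.0545  0.014 ]
 [ 0.5306 -0.0718  0.014 ]
 [ 0.5107  0.0323  0.014 ]]
```

View pics/w3.png

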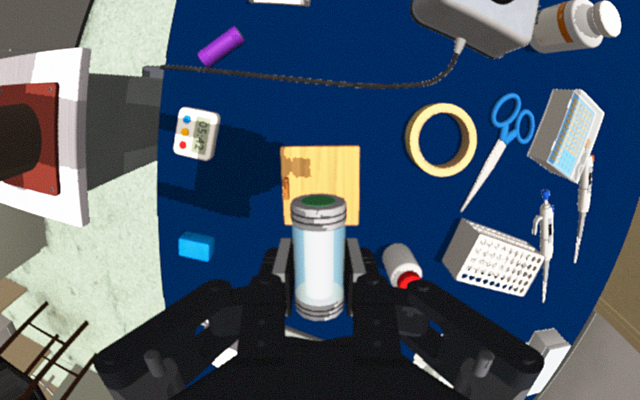

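Board centre is (0.570, −0.010), yaw about 0.175, with the lip (285,190) on the robot side; both views agree to about 2 mm. I'll set the tube down about 30 mm uphill of the lip so the lip-side finger has room, then let it roll gently.

```bash
cat >> h.py <<'E'
BO=np.array([0.570,-0.010]); BT=0.175
def bw(x,y,z):
    c,s=np.cos(BT),np.sin(BT); return [BO[0]+c*x-s*y,BO[1]+s*x+c*y,z]
E
python3 - <<'E'
from h import *
R=down(BT-np.pi/2)
movep(bw(.002,0,.07),R)
move_l(bw(.002,0,.032),feed=0.08); hold(0.2)
print(move_l(bw(.002,0,.013),feed=0.03,max_force=3), (o:=observe())['eef_pos'].round(4),o['ft_force'].round(2),o['time_s'])
E
```

```text
True [ 0.5721 -0.0097  0.0197] [-0.09  0.4   4.27] 10.3333
```

Contact came at z 0.0197 (expected 0.019). Releasing.

```bash
python3 - <<'E'
from h import *
gripper_to(0.040)
hold(0.3)
p=observe()['eef_pos']
move_l([p[0],p[1],0.07],feed=0.05)
R=down(BT-np.pi/2)
movep(bw(-.02,0.02,0.25),R)
snap('wrist','w4')
E
```

```text
w4 t 12.86 tcp [0.5462 0.0062 0.2483]
```

View pics/w4.png

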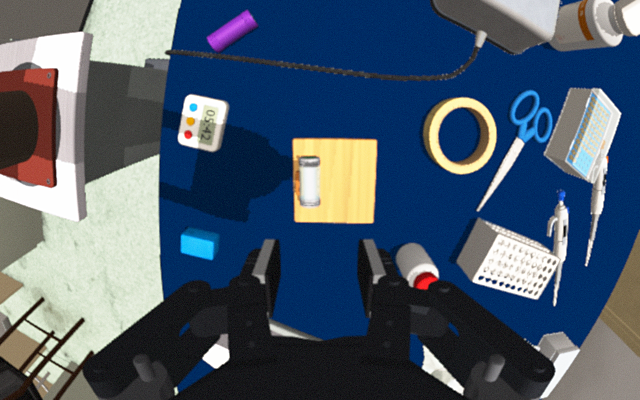

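The tube rests against the lip at (309,181). I'll measure its axis, then look at the bed.

```bash
python3 - <<'E'
from h import *
p,d,K,T=load('pics/w4.npz')
cv2.imwrite('pics/w4z.png',cv2.resize(p[130:230,280:390],None,fx=6,fy=6,interpolation=cv2.INTER_CUBIC)[:,:,::-1])
hsv=cv2.cvtColor(p,cv2.COLOR_RGB2HSV)
m=((hsv[...,1]<75)).astype(np.uint8)*255; m[:145]=0;m[220:]=0;m[:,:296]=0;m[:,330:]=0
cs,_=cv2.findContours(m,0,2); c=max(cs,key=cv2.contourArea); r=cv2.minAreaRect(c); print(r)
b=cv2.boxPoints(r); print(b, fplane(b,K,T,0.025).round(4), fplane([r[0]],K,T,0.025))
cb=np.array(fplane(b,K,T,0.025))[:,:2]
cen=cb.mean(0); e=[cb[1]-cb[0],cb[2]-cb[1]]; print([ (np.linalg.norm(x),np.arctan2(x[1],x[0])) for x in e])
print('in board', np.array([[np.cos(BT),np.sin(BT)],[-np.sin(BT),np.cos(BT)]])@(cen-BO))
mb=cv2.inRange(hsv,(10,70,120),(25,220,255)); cs,_=cv2.findContours(mb,0,2); c=max(cs,key=cv2.contourArea); r=cv2.minAreaRect(c)
h=cv2.convexHull(c); ap=cv2.approxPolyDP(h,4,True)[:,0]; print(ap,fplane(ap,K,T,.014))
R=down(0.0)
movep([0.50,-0.2,0.27],R)
snap('wrist','w5')
E
```

```text
((309.0, 182.5), (51.0, 20.0), 90.0)
[[299. 157.]
 [319. 157.]
 [319. 208.]
 [299. 208.]] [[ 0.5222  0.0145  0.025 ]
 [ 0.5458  0.0186  0.025 ]
 [ 0.557  -0.0449  0.025 ]
 [ 0.5324 -0.0492  0.025 ]] [[ 0.53927855 -0.01455521  0.025     ]]
[(np.float64(0.023908398061134404), np.float64(0.1725703136753146)), (np.float64(0.0644463682022459), np.float64(-1.3954040801966154))]
in board [-0.03109005  0.0001691 ]
[[375 139]
 [373 221]
 [295 221]
 [292 140]] [[ 0.60984651  0.0514421   0.014     ]
 [ 0.6311438  -0.05434578  0.014     ]
 [ 0.52992282 -0.07198171  0.014     ]
 [ 0.50999576  0.03190251  0.014     ]]
w5 t 14.48 tcp [ 0.4999 -0.1996  0.2692]
```

View pics/w4z.png

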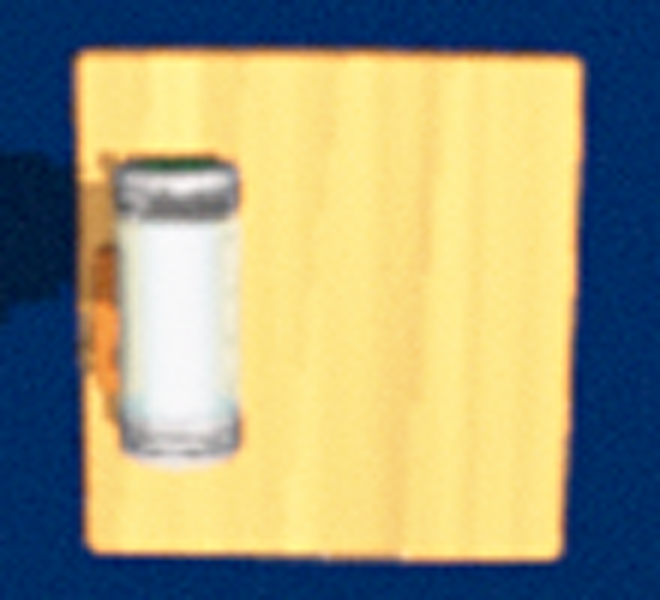

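View pics/w5.png

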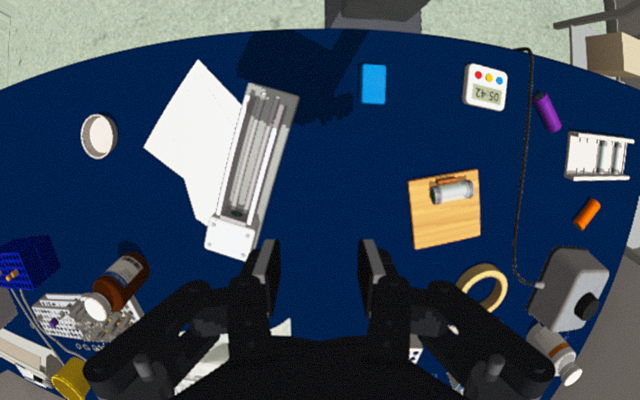

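```bash
python3 - <<'E'
from h import *
p,d,K,T=load('pics/w5.npz')
cv2.imwrite('pics/w5z.png',cv2.resize(p[75:270,190:310],None,fx=4,fy=3,interpolation=cv2.INTER_CUBIC)[:,:,::-1])
cv2.imwrite('pics/w5z.png',cv2.resize(p[75:268,195:310],None,fx=3.1,fy=3.1,interpolation=cv2.INTER_CUBIC)[:,:,::-1])
p,d,K,T=load('pics/s1.npz')
cv2.imwrite('pics/s1z.png',cv2.resize(p[285:365,295:430],None,fx=5.9,fy=5.9,interpolation=cv2.INTER_CUBIC)[:,:,::-1])
E
```

```text
(no output)
```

View pics/w5z.png

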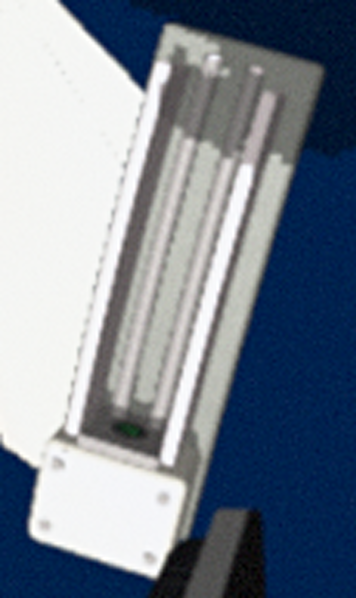

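View pics/s1z.png

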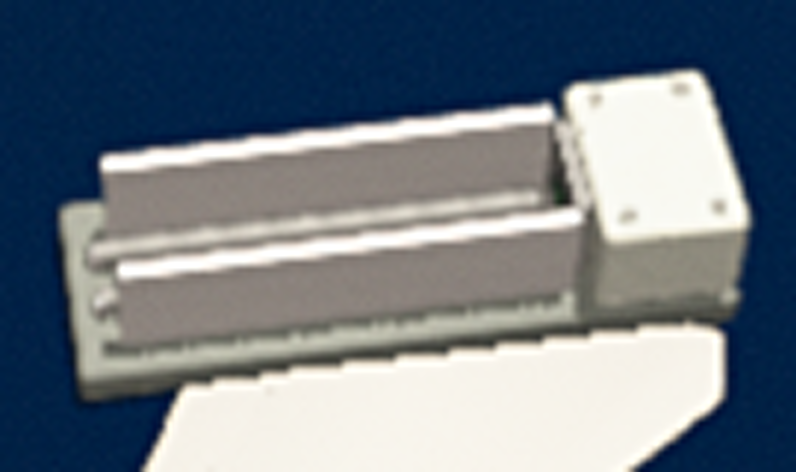

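The bed is at (255,160) in w5. I'll take a centred, lower-distortion view above it.

```bash
python3 - <<'E'
from h import *
movep([0.49,-0.275,0.25],down(0.0))
hold(0.2)
snap('wrist','w6')
p,d,K,T=load('pics/w6.npz')
cv2.imwrite('pics/w6z.png',cv2.resize(p[60:260,230:400],None,fx=3,fy=3,interpolation=cv2.INTER_CUBIC)[:,:,::-1])
E
```

```text
w6 t 15.14 tcp [ 0.4905 -0.2741  0.2505]
```

View pics/w6z.png

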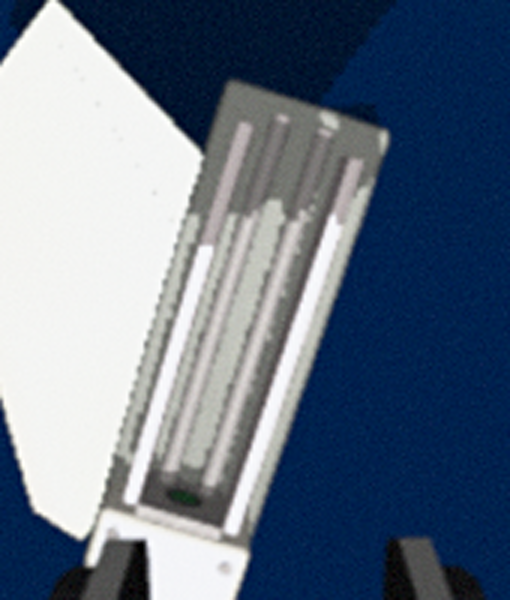

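```bash
python3 - <<'E'
from h import *
p,d,K,T=load('pics/w6.npz')
q=lambda a:np.array(a)/3+[230,60]-0.33
W=fplane(q([[245,124],[133,503],[355,160],[234,533],[138,508],[222,530]]),K,T,.055)
Rr=fplane(q([[282,118],[170,470],[326,132],[210,485]]),K,T,.025)
print(W.round(4)); print(Rr.round(4))
for a,b in [(W[0],W[1]),(W[2],W[3]),(Rr[0],Rr[1]),(Rr[2],Rr[3])]:
    v=(b-a)[:2]; print(np.linalg.norm(v),np.arctan2(v[1],v[0]))
v=(W[5]-W[4])[:2]; print(np.linalg.norm(v),np.arctan2(v[1],v[0])+np.pi/2)
v=(W[2]-W[0])[:2];print('wall dist',np.linalg.norm(v),np.arctan2(v[1],v[0])-np.pi/2)
v=(W[3]-W[1])[:2];print('wall dist',np.linalg.norm(v),np.arctan2(v[1],v[0])-np.pi/2)
# subpixel stripe centres, several rows
g=cv2.cvtColor(p,cv2.COLOR_RGB2GRAY).astype(float)
L=[];Rt=[]
def stripe(a,b,z):
    a,b=q([a])[0],q([b])[0]; out=[]
    for r in range(int(a[1])+4,int(b[1])-3):
        c=a[0]+(b[0]-a[0])*(r-a[1])/(b[1]-a[1])
        u=np.arange(int(round(c))-4,int(round(c))+5); w=np.clip(g[r,u]-g[r,u].min()-0.5*np.ptp(g[r,u]),0,None)
        if w.sum()>0: out.append([(w*u).sum()/w.sum(),r])
    X=fplane(out,K,T,z)[:,:2]
    vx,vy,x0,y0=cv2.fitLine(X.astype(np.float32),cv2.DIST_HUBER,0,.001,.001).ravel()
    if vx<0: vx,vy=-vx,-vy
    return np.array([x0,y0]),np.arctan2(vy,vx),np.array([vx,vy])
ls=[stripe([245,124],[133,503],.055),stripe([355,160],[234,533],.055),stripe([282,118],[170,470],.025),stripe([326,132],[210,485],.025)]
for l in ls: print(l)
th=np.mean([l[1] for l in ls]); n=np.array([-np.sin(th),np.cos(th)]); print('th',th,[l[0]@n for l in ls], 'walls mid',(ls[0][0]@n+ls[1][0]@n)/2,'rods mid',(ls[2][0]@n+ls[3][0]@n)/2)
a=np.array([np.cos(th),np.sin(th)]); print('along',W[:,:2]@a, Rr[:,:2]@a)
E
```

```text
[[ 0.4146 -0.2806  0.055 ]
 [ 0.5604 -0.3257  0.055 ]
 [ 0.4273 -0.2411  0.055 ]
 [ 0.5732 -0.2857  0.055 ]
 [ 0.5625 -0.3238  0.055 ]
 [ 0.5719 -0.2905  0.055 ]]
[[ 0.4121 -0.2669  0.025 ]
 [ 0.5578 -0.3138  0.025 ]
 [ 0.4174 -0.2498  0.025 ]
 [ 0.5646 -0.2969  0.025 ]]
0.1526603934481834 -0.3000292043258233
0.15250162652834853 -0.29711941384373647
0.15311000290053783 -0.31097935810107347
0.15452152435256267 -0.3098071655469702
0.034611153104203596 2.8693600643954653
wall dist 0.04155756451948422 -0.3122980083186764
wall dist 0.041999646026971586 -0.3083730928130315
(array([ 0.50591063, -0.30981377], dtype=float32), np.float32(-0.31113648), array([ 0.95198625, -0.30614075], dtype=float32))
(array([ 0.49760368, -0.26291445], dtype=float32), np.float32(-0.31503227), array([ 0.95078635, -0.30984715], dtype=float32))
(array([ 0.4875516 , -0.29072925], dtype=float32), np.float32(-0.3083192), array([ 0.952845  , -0.30345753], dtype=float32))
(array([ 0.48994258, -0.27297026], dtype=float32), np.float32(-0.3139308), array([ 0.9511271, -0.3087997], dtype=float32))
th -0.3121047 [np.float32(-0.13950038), np.float32(-0.09741756), np.float32(-0.12697522), np.float32(-0.10934)] walls mid -0.11845897 rods mid -0.11815761
along [0.48070589 0.63335516 0.48071393 0.63319843 0.63480952 0.63342987] [0.47411974 0.62722965 0.47396004 0.62848116]
```

Bed solved: yaw −0.312, wall centreline and rod centreline agree within 0.3 mm, and wall and rod spacing match the spec. Now the grip by the ends.

```bash
cat >> h.py <<'E'
DT=-0.312; DA=np.array([np.cos(DT),np.sin(DT)]); DN=np.array([-np.sin(DT),np.cos(DT)])
def dw(x,y,z):
    v=DA*(0.560+x)+DN*(-0.1183+y); return [v[0],v[1],z]
E
python3 - <<'E'
from h import *
R=down(0.174); P=[0.5402,-0.0142]
movep(P+[0.12],R)
gripper_to(0.074,30)
snap('wrist','w7')
print(move_l(P+[0.045],feed=0.1))
snap('wrist','w8')
E
```

```text
w7 t 16.75 tcp [ 0.5403 -0.0147  0.1202]
False
w8 t 17.7 tcp [ 0.5408 -0.0143  0.0456]
```

View pics/w8.png

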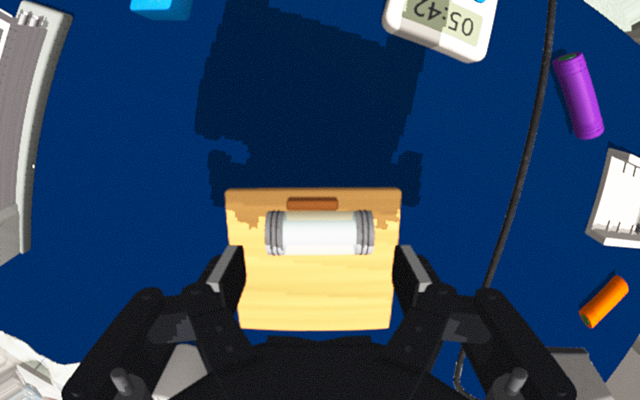

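The tube spans (266..374, 210..255), centred between the fingers at column 319 and lying against the lip at (312,203). I'll check its position at this range.

```bash
python3 - <<'E'
from h import *
for f in ['w7','w8']:
    p,d,K,T=load(f'pics/{f}.npz')
    hsv=cv2.cvtColor(p,cv2.COLOR_RGB2HSV)
    m=(hsv[...,1]<75).astype(np.uint8)*255; m[:150]=0; m[262:]=0; m[:,:255]=0;m[:,385:]=0
    cs,_=cv2.findContours(m,0,2); c=max(cs,key=cv2.contourArea); r=cv2.minAreaRect(c)
    b=cv2.boundingRect(c); print(r,b)
    o=T[:3,3]; u0,v0,w,h=b; cu=u0+w/2-.5
    # tangent rays top and bottom -> bisector passes through the axis
    _,ra=fray([[cu,v0-.5],[cu,v0+h-.5]],K,T); ra/=np.linalg.norm(ra,axis=1,keepdims=True); bi=ra.sum(0); X=o+bi*((.025-o[2])/bi[2])
    print(X.round(4), 'board', np.array([[np.cos(BT),np.sin(BT)],[-np.sin(BT),np.cos(BT)]])@(X[:2]-BO))
    print('ang width dia', 2*np.linalg.norm(X-o)*np.sin(np.arccos(ra[0]@ra[1])/2))
E
```

```text
((319.5, 195.5), (31.0, 77.0), 90.0) (281, 180, 78, 32)
[ 0.5391 -0.013   0.025 ] board [-0.03090536  0.00241791]
ang width dia 0.025616958324356797
((319.0, 233.0), (44.0, 108.0), 90.0) (265, 211, 109, 45)
[ 0.5391 -0.0132  0.025 ] board [-0.03098999  0.0022652 ]
ang width dia 0.025824737498784372
```

The two views agree: (0.5391, −0.0131), diameter measures 25.7 mm. Descending and gripping.

```bash
python3 - <<'E'
from h import *
P=[0.5392,-0.0132]
print(move_l(P+[0.014],feed=0.06,max_force=6),(o:=observe())['eef_pos'].round(4))
hold(0.2)
gripper_to(0.05,30); o=observe(); print(o['opening'],o['ft_force'].round(2),o['time_s'])
E
```

```text
False [ 0.5391 -0.0132  0.0137]
0.059435318045245954 [-0.85  0.51  3.48] 18.8833
```

```bash
python3 - <<'E'
from h import *
P=[0.5392,-0.0132]
move_l(P+[0.12],feed=0.1); hold(0.1)
o=observe(); print(o['opening'],o['ft_force'].round(2),o['time_s'])
snap('wrist','w9')
E
```

```text
0.059163556795477676 [-0.2  -0.02 -0.59] 20.1917
w9 t 20.19 tcp [ 0.5385 -0.0131  0.119 ]
```

View pics/w9.png

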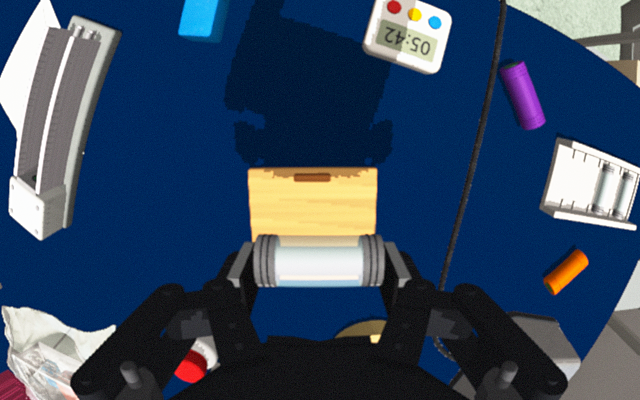

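Held level by both end caps. I'll measure the tube's lateral offset in the grip before going to the bed.

```bash
python3 - <<'E'
from h import *
p,d,K,T=load('pics/w9.npz'); tcp=observe()['eef_pos']
g=p[:,319].astype(int); print([ (r,tuple(g[r])) for r in list(range(228,244))+list(range(280,296))])
R=np.array([np.cos(.174),np.sin(.174)])
for t,b in [(235,287)]:
    o,ra=fray([[319,t],[319,b]],K,T); ra/=np.linalg.norm(ra,axis=1,keepdims=True); bi=ra.sum(0); X=o+bi*((tcp[2]+.0113-o[2])/bi[2])
    print('tool z off',(X[:2]-tcp[:2])@R, 'dia',2*np.linalg.norm(X-o)*np.sin(np.arccos(ra[0]@ra[1])/2))
E
```

```text
[(228, (np.int64(252), np.int64(225), np.int64(126))), (229, (np.int64(252), np.int64(223), np.int64(132))), (230, (np.int64(251), np.int64(222), np.int64(126))), (231, (np.int64(252), np.int64(228), np.int64(132))), (232, (np.int64(252), np.int64(221), np.int64(127))), (233, (np.int64(253), np.int64(224), np.int64(130))), (234, (np.int64(253), np.int64(219), np.int64(129))), (235, (np.int64(234), np.int64(191), np.int64(126))), (236, (np.int64(197), np.int64(169), np.int64(129))), (237, (np.int64(189), np.int64(169), np.int64(129))), (238, (np.int64(198), np.int64(175), np.int64(134))), (239, (np.int64(200), np.int64(177), np.int64(139))), (240, (np.int64(204), np.int64(185), np.int64(150))), (241, (np.int64(209), np.int64(189), np.int64(150))), (242, (np.int64(211), np.int64(192), np.int64(152))), (243, (np.int64(222), np.int64(204), np.int64(166))), (280, (np.int64(208), np.int64(219), np.int64(229))), (281, (np.int64(172), np.int64(203), np.int64(227))), (282, (np.int64(166), np.int64(204), np.int64(224))), (283, (np.int64(165), np.int64(207), np.int64(225))), (284, (np.int64(157), np.int64(197), np.int64(217))), (285, (np.int64(151), np.int64(192), np.int64(209))), (286, (np.int64(108), np.int64(148), np.int64(171))), (287, (np.int64(47), np.int64(82), np.int64(120))), (288, (np.int64(3), np.int64(42), np.int64(96))), (289, (np.int64(0), np.int64(39), np.int64(90))), (290, (np.int64(0), np.int64(42), np.int64(95))), (291, (np.int64(2), np.int64(44), np.int64(98))), (292, (np.int64(0), np.int64(35), np.int64(86))), (293, (np.int64(0), np.int64(43), np.int64(91))), (294, (np.int64(0), np.int64(40), np.int64(92))), (295, (np.int64(0), np.int64(38), np.int64(91)))]
tool z off -0.0010926751718698861 dia 0.025076650965205546
```

```bash
python3 - <<'E'
from h import *
R=down(DT-np.pi/2)
q=inverse_kinematics(dw(.012,-.0005,.13),R); print(q)
movep(dw(.012,-.0005,.13),R); hold(0.2)
o=observe(); print(o['opening'],o['time_s'])
snap('wrist','w10'); snap('side','s10')
p,d,K,T=load('pics/s10.npz')
cv2.imwrite('pics/s10z.png',cv2.resize(p[230:370,280:440],None,fx=4.2,fy=4.2,interpolation=cv2.INTER_CUBIC)[:,:,::-1])
E
```

```text
[-6.51731618e-01  2.16372468e-01  1.72909056e+00 -4.44089210e-16
  1.19612963e+00 -3.39731618e-01]
0.05936828926878805 21.8417
w10 t 21.84 tcp [ 0.5082 -0.2879  0.13  ]
s10 t 21.89 tcp [ 0.5082 -0.288   0.13  ]
```

View pics/w10.png

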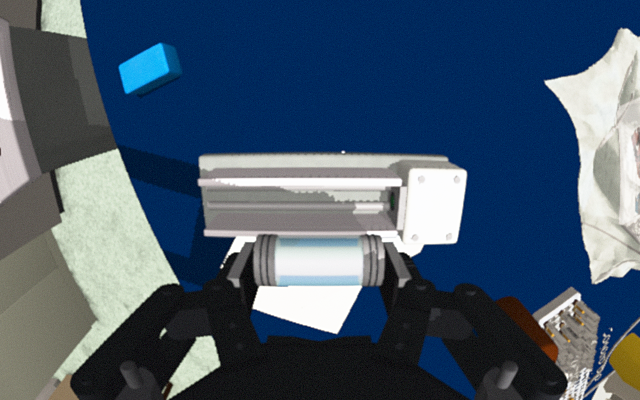

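View pics/s10z.png

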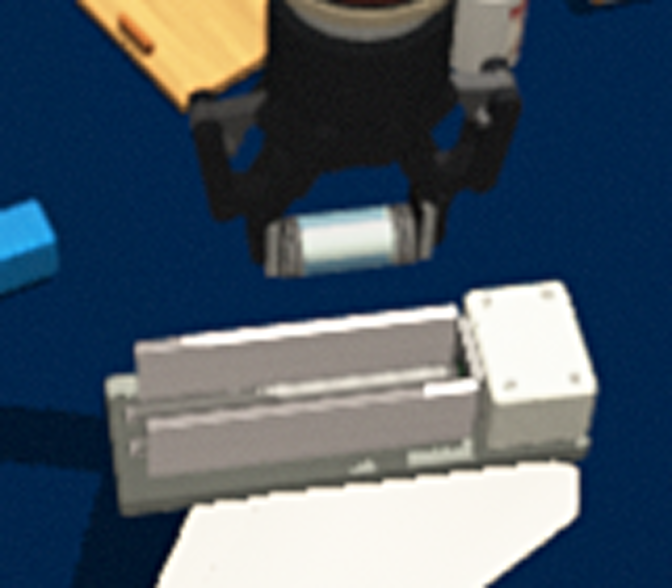

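Everything is aligned with the channel below: far wall top at row ~182, near wall top at row ~230, stop at column ~395. Cross-checking the bed line from this independent view.

```bash
python3 - <<'E'
from h import *
p,d,K,T=load('pics/w10.npz')
cv2.imwrite('pics/w10z.png',cv2.resize(p[150:250,190:480],None,fx=2.75,fy=2.75*2,interpolation=cv2.INTER_CUBIC)[:,:,::-1])
g=cv2.cvtColor(p,cv2.COLOR_RGB2GRAY).astype(int)
print(g[165:240,230]); print(g[165:195,330]); print('row205',g[205,370:412]); print('r182', g[182,385:412])
for z,pts in [(.055,[[230,182],[330,182],[230,226],[397,205]]),(.025,[[300,205],[350,206]])]:
    X=fplane(pts,K,T,z)[:,:2]; print(z,(X@DN+.1183).round(4),(X@DA-.56).round(4))
E
```

```text
[214 208 186 146 134 140 139 137 141 138 134 134 147 224 254 255 254 253
 252 242 193 162 146 135 125 118 120 137 135 135 134 136 131 135 134 127
 109 117 131 142 156 164 144 135 119 121 132 129 123 124 122 123 120 126
 125 124 125 126 122 118 126 123 123 124 122 160 205 214 207 205 200 161
  87  23  19]
[211 206 169 135 137 136 131 137 139 138 142 130 157 236 254 254 253 253
 253 252 246 235 229 215 194 192 200 215 212 217]
row205 [234 234 233 235 236 234 234 234 237 235 235 223 195 159 149 151 152 150
 141 110  65  37  44  50  62  72  73  78 132 216 236 233 230 230 227 206
 197 234 246 250 253 253]
r182 [253 253 253 253 253 253 253 253 253 253 253 253 253 253 255 255 226 138
 106 112 122 121 145 202 239 248 251]
0.055 [ 0.0211  0.0209 -0.0143  0.0033] [-0.0529  0.0211 -0.0561  0.0722]
0.025 [-0.0069 -0.0078] [-0.0027  0.0395]
```

View pics/w10z.png

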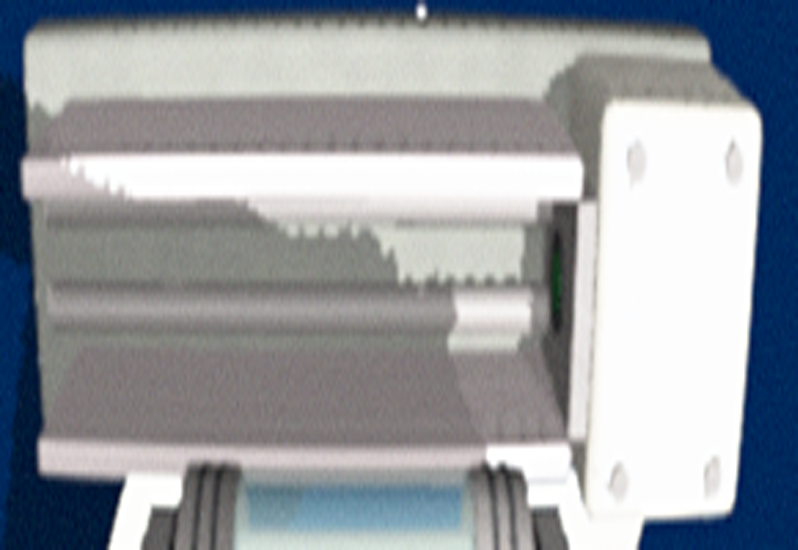

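The independent view confirms it: far wall centre at y=+21.1 mm (21 expected), stop plate edge at x about 72–74 mm. Lowering.

```bash
python3 - <<'E'
from h import *
print(move_l(dw(.012,-.0005,.04),feed=0.06,max_force=8)); hold(0.25)
print(observe()['ft_force'].round(2),observe()['eef_pos'].round(4))
print(move_l(dw(.012,-.0005,.020),feed=0.025,max_force=3)); o=observe(); print(o['eef_pos'].round(4),o['ft_force'].round(2),o['torque'].round(3),o['opening'],o['time_s'])
E
```

```text
False
[-0.12  0.73  0.24] [ 0.508  -0.2887  0.0402]
True
[ 0.5078 -0.2889  0.0261] [ 0.05 -0.8   3.46] [-0.209  0.012 -0.016] 0.05907475832786527 24.4167
```

Contact came 2.4 mm early, and the force change (Δ≈[0.2,−1.5,3.2]) leans towards −y, so the tube is touching the +y rod first. I'll lift slightly, shift −y and retry.

```bash
python3 - <<'E'
from h import *
for y in [-.0020,-.0035]:
    p=observe()['eef_pos']
    move_l([p[0],p[1],p[2]+.004],feed=0.03)
    move_l(dw(.012,y,p[2]+.004),feed=0.03); hold(0.25)
    f0=observe()['ft_force']
    c=move_l(dw(.012,y,.020),feed=0.02,max_force=3); o=observe(); df=o['ft_force']-f0
    e=o['eef_pos'][:2]; print(y,c,o['eef_pos'].round(4),'bedy',round(e@DN+.1183,4),'df bed',(df[:2]@DA).round(2),(df[:2]@DN).round(2),df[2].round(2),o['time_s'])
    if abs(df[:2]@DN)<0.25*abs(df[2]): break
E
```

```text
-0.002 True [ 0.5077 -0.2906  0.0254] bedy -0.0024 df bed 1.59 -3.18 2.28 25.5667
-0.0035 True [ 0.5073 -0.2918  0.0246] bedy -0.0037 df bed -2.04 -0.92 4.49 26.7167
```

```bash
python3 - <<'E'
from h import *
snap('wrist','w11'); snap('side','s11')
p,d,K,T=load('pics/s11.npz')
cv2.imwrite('pics/s11z.png',cv2.resize(p[250:370,290:440],None,fx=5,fy=5,interpolation=cv2.INTER_CUBIC)[:,:,::-1])
p,d,K,T=load('pics/w11.npz')
cv2.imwrite('pics/w11z.png',cv2.resize(p[150:310,190:480],None,fx=2.75,fy=2.75,interpolation=cv2.INTER_CUBIC)[:,:,::-1])
E
```

```text
w11 t 26.72 tcp [ 0.5073 -0.2918  0.0246]
s11 t 26.77 tcp [ 0.5073 -0.2918  0.0247]
```

View pics/s11z.png

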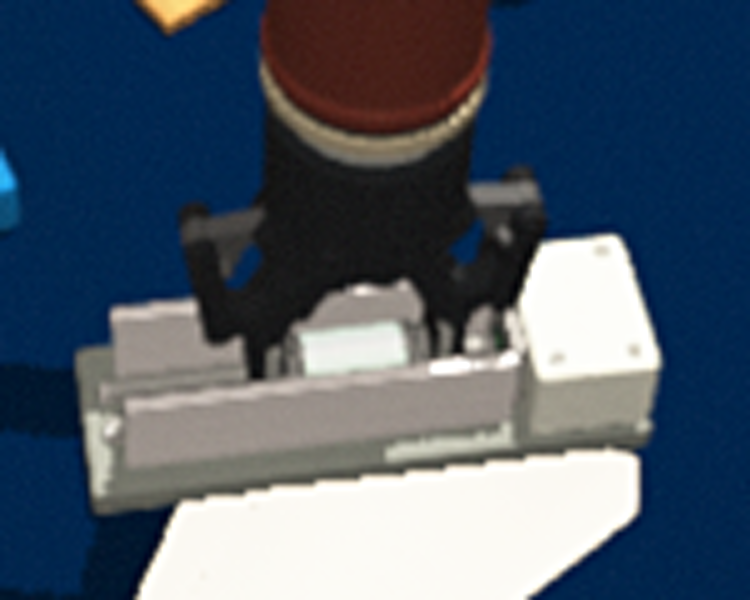

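View pics/w11z.png

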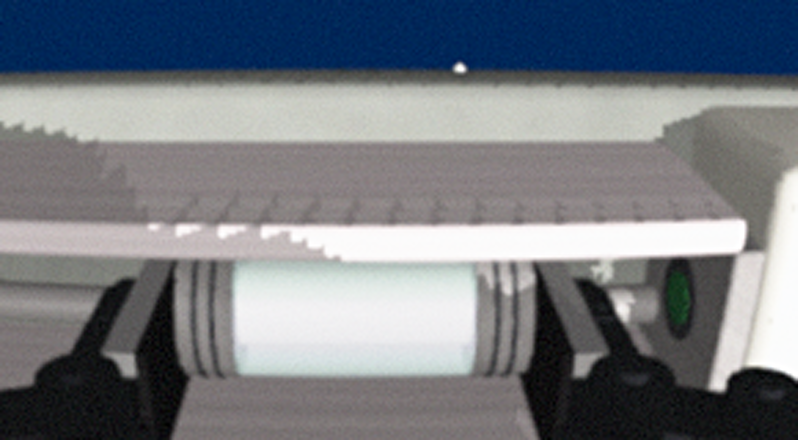

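```bash
python3 - <<'E'
from h import *
p,d,K,T=load('pics/w11.npz')
u=319
g=cv2.cvtColor(p,cv2.COLOR_RGB2GRAY).astype(int); print(g[225:300,u])
top=245;bot=286.5
o,ra=fray([[u,top],[u,bot]],K,T); ra/=np.linalg.norm(ra,axis=1,keepdims=True); bi=ra.sum(0)
for z in (.035,.037):
    X=o+bi*((z-o[2])/bi[2]); print('tube bedy',X[:2]@DN+.1183,'dia',2*np.linalg.norm(X-o)*np.sin(np.arccos(ra[0]@ra[1])/2))
X=fplane([[u,230],[u,243.5]],K,T,.055)[:,:2]; print('far wall',X@DN+.1183)
E
```

```text
[118 123 129 128 128 123 159 215 246 250 251 251 251 250 251 251 251 252
 250 234 195 184 194 200 211 216 220 224 228 233 234 236 237 237 239 241
 242 242 241 243 242 239 239 240 240 238 238 238 238 230 229 226 225 224
 223 222 223 220 211 210 198 167 133 117 117 117 117 116 115 119 117 116
 115 112 115]
tube bedy -0.0027019551402142766 dia 0.02034546411330422
tube bedy -0.001542010155210119 dia 0.020035889528479883
far wall [0.02507711 0.01918574]
```

```bash
python3 - <<'E'
from h import *
p,d,K,T=load('pics/w11.npz')
o,ra=fray([[319,286.3]],K,T); r=ra[0]
# 2D in (bed y, z)
oy=o[:2]@DN+.1183; oz=o[2]; ry=r[:2]@DN; rz=r[2]; n=np.hypot(ry,rz); ry/=n; rz/=n
print('cam bed y,z',oy,oz,'ray',ry,rz)
# normal towards +y side
ny,nz=-rz,ry
if ny<0: ny,nz=-ny,-nz
for z in (.033,.035,.037):
    # (y-oy)*ny+(z-oz)*nz=.013
    print(z, oy+(.013-(z-oz)*nz)/ny)
E
```

```text
cam bed y,z 0.0735304625797353 0.166441436801724 ray -0.5579523054753718 -0.8298730172831971
0.033 -0.0005217791844967373
0.035 0.0008228899247652438
0.037 0.002167559034027211
```

```bash
python3 - <<'E'
from h import *
def an(f,tcp,psi,top,bot):
    p,d,K,T=load(f'pics/{f}.npz'); Z=np.array([np.cos(psi),np.sin(psi)])
    C=T[:3,3]-tcp; print(f,'cam rel: -z',-C[:2]@Z,'lat',C[:2]@[-Z[1],Z[0]],'up',C[2],'axis dir',T[:3,2][:2]@Z,T[2,2])
    for v in (top,bot):
        o,ra=fray([[319,v]],K,T); r=ra[0]; s=-r[:2]@Z; n=np.hypot(s,r[2]); s/=n; rz=r[2]/n
        sy=-C[:2]@Z; sz=C[2]; ny,nz=-rz,s
        sg=1 if v==bot else -1
        print(v,[(z,round(sy+(sg*.013-(z-sz)*nz)/ny,4)) for z in (.007,.009,.0113,.013)])
an('w9',np.array([.5385,-.0131,.119]),.174,235,287)
an('w10',np.array([.5082,-.2879,.13]),DT-np.pi/2,235,286)
an('w11',np.array([.5073,-.2918,.0246]),DT-np.pi/2,245,286.3)
p,d,K,T=load('pics/w10.npz'); g=cv2.cvtColor(p,cv2.COLOR_RGB2GRAY).astype(int); print(g[228:242,319],g[280:292,319])
E
```

```text
w9 cam rel: -z 0.07397128129656197 lat 0.0010782689380745864 up 0.14192379809418987 axis dir 0.29538655672974257 -0.9553777440836954
235 [(0.007, np.float64(-0.0016)), (0.009, np.float64(-0.0007)), (0.0113, np.float64(0.0004)), (0.013, np.float64(0.0012))]
287 [(0.007, np.float64(-0.0015)), (0.009, np.float64(-0.0001)), (0.0113, np.float64(0.0014)), (0.013, np.float64(0.0026))]
w10 cam rel: -z 0.07722377371787505 lat 0.0005382150570538776 up 0.1417421804009042 axis dir 0.29574541169783186 -0.9552659718864632
235 [(0.007, np.float64(0.0017)), (0.009, np.float64(0.0026)), (0.0113, np.float64(0.0037)), (0.013, np.float64(0.0044))]
286 [(0.007, np.float64(0.0024)), (0.009, np.float64(0.0038)), (0.0113, np.float64(0.0053)), (0.013, np.float64(0.0064))]
w11 cam rel: -z 0.07722063663794283 lat 0.0008492102473847954 up 0.14184143680172398 axis dir 0.29545821411386003 -0.9553554828863324
245 [(0.007, np.float64(-0.0038)), (0.009, np.float64(-0.0029)), (0.0113, np.float64(-0.0017)), (0.013, np.float64(-0.0009))]
286.3 [(0.007, np.float64(0.0022)), (0.009, np.float64(0.0036)), (0.0113, np.float64(0.0051)), (0.013, np.float64(0.0063))]
[123 120 124 158 197 207 196 166 154 150 135 119 121 138] [197 192 188 184 176 192 246 254 253 253 253 252]
```

The camera-to-TCP offset differs by 3 mm between tool yaws, which means a fixed world error in the wrist calibration of about (1.3, 1.4) mm. So the bed line is really near y=−1.7 mm in my frame and the tube sits about +2.5 mm in the grip. That explains contact on the +y rod and the heights of 26.1, 25.4 and 24.6. The centred TCP position should be y≈−4.5 mm.

```bash
python3 - <<'E'
from h import *
for y in [-.0047]:
    p=observe()['eef_pos']
    move_l([p[0],p[1],p[2]+.004],feed=0.03)
    move_l(dw(.012,y,p[2]+.004),feed=0.03); hold(0.3)
    f0=np.mean([observe()['ft_force'] for _ in range(3)],0)
    c=move_l(dw(.012,y,.020),feed=0.015,max_force=3); hold(0.2); o=observe(); df=o['ft_force']-f0
    e=o['eef_pos'][:2]; print(y,c,o['eef_pos'].round(4),'bedy',round(e@DN+.1183,4),'df bed',(df[:2]@DA).round(2),(df[:2]@DN).round(2),df[2].round(2),o['time_s'])
E
```

```text
-0.0047 True [ 0.5068 -0.2928  0.0252] bedy -0.0048 df bed -0.09 0.44 6.01 28.2417
```

Height rises again and the lateral force has changed sign, so the valley bottom is at y≈−3.8 mm. Going there, then releasing.

```bash
python3 - <<'E'
from h import *
y=-.0038
p=observe()['eef_pos']
move_l([p[0],p[1],p[2]+.003],feed=0.03)
move_l(dw(.012,y,p[2]+.003),feed=0.03); hold(0.3)
f0=observe()['ft_force']
c=move_l(dw(.012,y,.020),feed=0.015,max_force=3); hold(0.2); o=observe(); df=o['ft_force']-f0
e=o['eef_pos'][:2]; print(y,c,o['eef_pos'].round(4),'bedy',round(e@DN+.1183,4),'df bed',(df[:2]@DA).round(2),(df[:2]@DN).round(2),df[2].round(2),o['time_s'])
E
```

```text
-0.0038 True [ 0.5071 -0.292   0.0247] bedy -0.0039 df bed 0.57 -0.14 5.47 29.6417
```

Forces are balanced (lateral −0.14 N). Releasing and lifting out.

```bash
python3 - <<'E'
from h import *
gripper_to(0.068); hold(0.2)
p=observe()['eef_pos']; move_l([p[0],p[1],0.13],feed=0.09)
snap('wrist','w12'); snap('side','s12')
p,d,K,T=load('pics/w12.npz')
cv2.imwrite('pics/w12z.png',cv2.resize(p[150:260,190:480],None,fx=2.75,fy=5,interpolation=cv2.INTER_CUBIC)[:,:,::-1])
E
```

```text
w12 t 31.43 tcp [ 0.5058 -0.291   0.1291]
s12 t 31.48 tcp [ 0.5058 -0.291   0.1291]
```

View pics/w12.png

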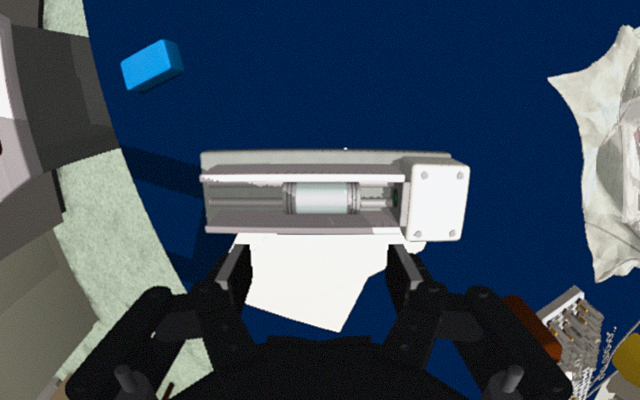

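View pics/w12z.png

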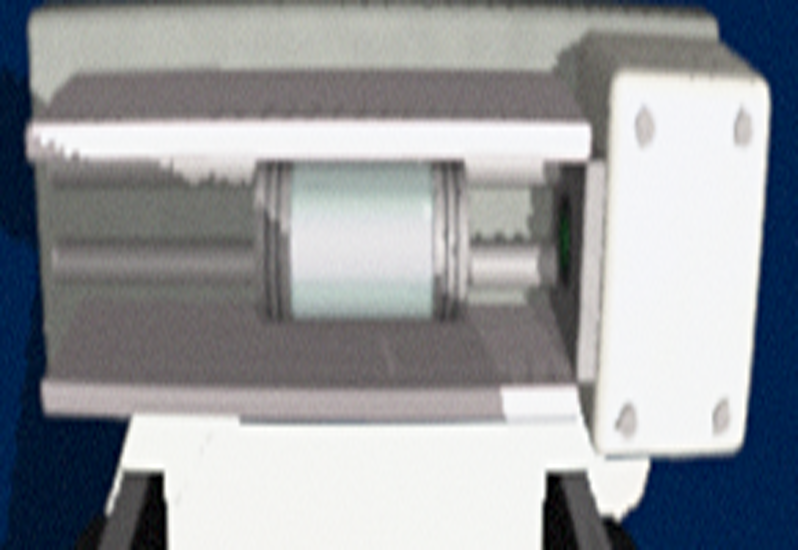

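The tube lies in the channel on the rods, straight, with a gap before the stop (crop columns 258–468, stop face ~565). Next I'll shut the fingers, go in behind its −x end and push gently.

```bash
python3 - <<'E'
from h import *
p,d,K,T=load('pics/w12.npz')
q=lambda c,r:[c/2.75+190-.4,r/5+150-.4]
X=fplane([q(258,240),q(468,240)],K,T,.04)[:,:2]; print('ends x',X@DA-.56)
y=-.0017; R=down(DT-np.pi/2)
movep(dw(-.048,y,.11),R); gripper_to(0.0,30)
print(move_l(dw(-.048,y,.029),feed=0.08,max_force=6)); hold(0.25)
snap('wrist','w13')
o=observe(); print(o['ft_force'].round(2),o['opening'],o['eef_pos'].round(4))
E
```

```text
ends x [-0.01658738  0.04341177]
False
w13 t 33.94 tcp [ 0.4507 -0.2716  0.0295]
[-0.53  1.02  0.52] 5.7986092325907096e-05 [ 0.4507 -0.2715  0.0294]
```

View pics/w13.png

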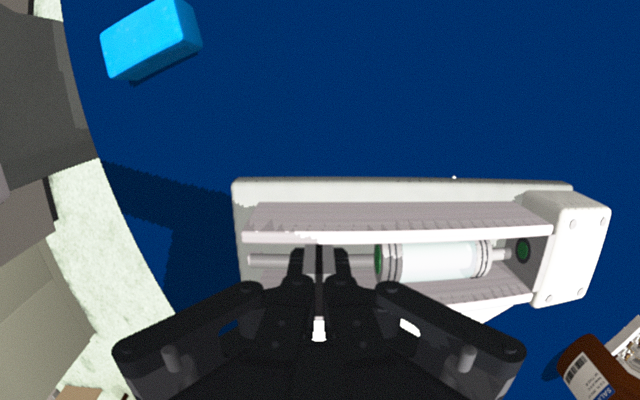

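The shut fingers (300–350, 250–290) stand in the channel behind the tube (374–492, 240–285). Pushing.

```bash
python3 - <<'E'
from h import *
y=-.0017
for feed,f in [(0.03,4)]:
    c=move_l(dw(.006,y,.029),feed=feed,max_force=f); o=observe(); e=o['eef_pos'][:2]
    print(c,'x',round(e@DA-.56,4),'y',round(e@DN+.1183,4),o['ft_force'].round(2),o['time_s'])
snap('wrist','w14')
E
```

```text
True x -0.0012 y -0.0015 [ 0.52 -0.35 -0.3 ] 35.4083
w14 t 35.41 tcp [ 0.4951 -0.2855  0.0283]
```

View pics/w14.png

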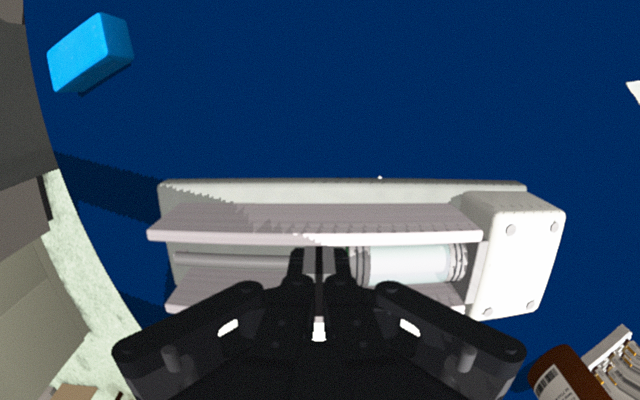

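It stopped at x=−1.2 mm (home predicted about −1.5). A second gentle push will show whether it is solid.

```bash
python3 - <<'E'
from h import *
y=-.0017
hold(0.3); o=observe(); e=o['eef_pos'][:2]; f0=o['ft_force']; print('x',round(e@DA-.56,4),(f0[:2]@DA).round(2))
c=move_l(dw(.008,y,.029),feed=0.02,max_force=6); o=observe(); e=o['eef_pos'][:2]
print(c,'x',round(e@DA-.56,4),((o['ft_force']-f0)[:2]@DA).round(2))
hold(0.2); o=observe(); e=o['eef_pos'][:2]; print('x',round(e@DA-.56,4),((o['ft_force']-f0)[:2]@DA).round(2),o['time_s'])
E
```

```text
x -0.0016 0.98
True x -0.0012 -1.62
x -0.0016 -0.86 36.2167
```

Solid at the same place. Backing off and looking from above.

```bash
python3 - <<'E'
from h import *
y=-.0017
move_l(dw(-.025,y,.029),feed=0.06)
move_l(dw(-.025,y,.13),feed=0.12)
gripper_to(0.06)
movep(dw(.05,-.03,.16),down(DT-np.pi/2)); hold(.2)
snap('wrist','w15'); snap('side','s15')
p,d,K,T=load('pics/w15.npz')
cv2.imwrite('pics/w15z.png',cv2.resize(p[130:240,200:420],None,fx=3.6,fy=5,interpolation=cv2.INTER_CUBIC)[:,:,::-1])
p,d,K,T=load('pics/s15.npz')
cv2.imwrite('pics/s15z.png',cv2.resize(p[280:360,295:430],None,fx=5.9,fy=5.9,interpolation=cv2.INTER_CUBIC)[:,:,::-1])
E
```

```text
w15 t 38.98 tcp [ 0.534  -0.3274  0.159 ]
s15 t 39.03 tcp [ 0.5341 -0.3275  0.1592]
```

View pics/w15z.png

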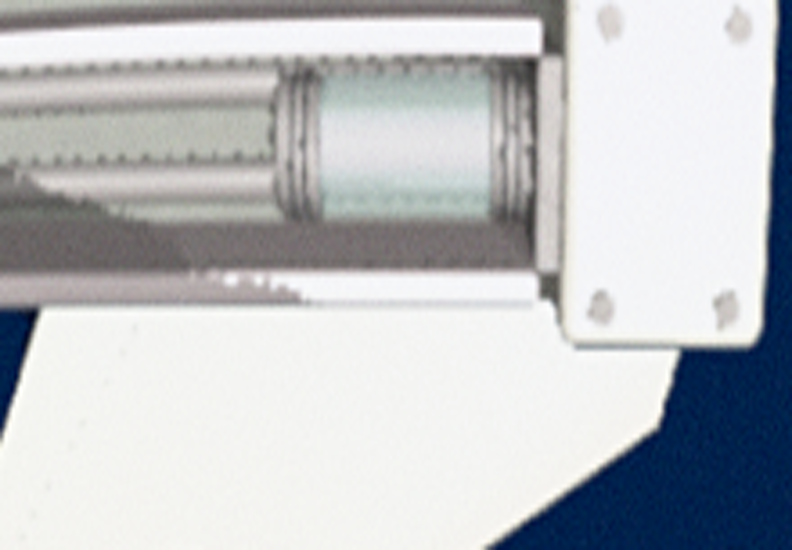

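View pics/s15z.png

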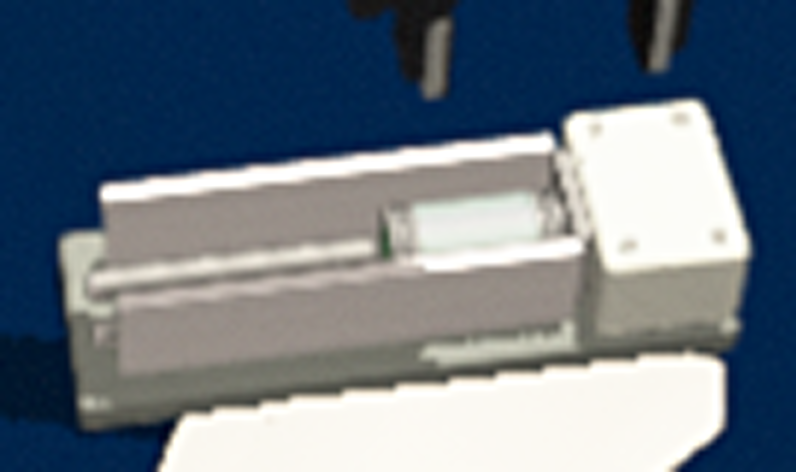

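The tube stands at the stop plate. I'll quantify the remaining gap from both cameras.

```bash
python3 - <<'E'
from h import *
p,d,K,T=load('pics/w15.npz'); g=cv2.cvtColor(p,cv2.COLOR_RGB2GRAY).astype(int)
print('row158',list(zip(range(268,296),g[158,268:296]))); print(list(zip(range(330,362),g[158,330:362])))
c=T[:3,3]; print('cam x',c[:2]@DA-.56,'y',c[:2]@DN+.1183,c[2])
q=lambda c,r:[c/3.6+200-.4,r/5+130-.4]
for nm,pt,z in [('tube -x end',q(275,140),.045),('tube +x end',q(534,140),.045),('stop top edge',q(540,140),.055),('wall end',q(541,36),.055)]:
    X=fplane([pt],K,T,z)[0]; print(nm,(X[:2]@DA-.56).round(4),(X[:2]@DN+.1183).round(4))
p,d,K,T=load('pics/s15.npz')
q=lambda c,r:[c/5.9+295-.4,r/5.9+280-.4]
for nm,pt,z in [('tube -x end top',q(385,205),.046),('tube +x end top',q(556,190),.047),('far wall +x end',q(552,137),.055),('stop edge near',q(582,238),.055)]:
    X=pplane([pt],K,T,z)[0]; print(nm,(X[:2]@DA-.56).round(4),(X[:2]@DN+.1183).round(4))
E
```

```text
row158 [(268, np.int64(190)), (269, np.int64(187)), (270, np.int64(183)), (271, np.int64(183)), (272, np.int64(184)), (273, np.int64(184)), (274, np.int64(159)), (275, np.int64(124)), (276, np.int64(144)), (277, np.int64(192)), (278, np.int64(203)), (279, np.int64(200)), (280, np.int64(168)), (281, np.int64(169)), (282, np.int64(184)), (283, np.int64(143)), (284, np.int64(130)), (285, np.int64(181)), (286, np.int64(203)), (287, np.int64(192)), (288, np.int64(180)), (289, np.int64(215)), (290, np.int64(230)), (291, np.int64(231)), (292, np.int64(228)), (293, np.int64(229)), (294, np.int64(228)), (295, np.int64(230))]
[(330, np.int64(228)), (331, np.int64(229)), (332, np.int64(227)), (333, np.int64(229)), (334, np.int64(230)), (335, np.int64(222)), (336, np.int64(190)), (337, np.int64(212)), (338, np.int64(216)), (339, np.int64(179)), (340, np.int64(159)), (341, np.int64(193)), (342, np.int64(208)), (343, np.int64(178)), (344, np.int64(173)), (345, np.int64(192)), (346, np.int64(189)), (347, np.int64(165)), (348, np.int64(119)), (349, np.int64(166)), (350, np.int64(203)), (351, np.int64(212)), (352, np.int64(209)), (353, np.int64(212)), (354, np.int64(208)), (355, np.int64(179)), (356, np.int64(166)), (357, np.int64(198)), (358, np.int64(231)), (359, np.int64(236)), (360, np.int64(244)), (361, np.int64(244))]
cam x 0.04959773785318444 y 0.04778818953124715 0.3008188763152004
tube -x end 0.0134 0.0025
tube +x end 0.0739 0.0024
stop top edge 0.0743 0.0042
wall end 0.0742 0.0211
tube -x end top 0.0136 0.0052
tube +x end top 0.0718 0.0025
far wall +x end 0.0734 0.0184
stop edge near 0.0741 -0.0226
```

Gap to the stop is about 0.4 mm (tube end 73.9 mm against stop 74.3 mm; 0.6 mm going by the −x end), the tube lies on both rods, and the gripper is clear above. Handing in.

```bash
python3 - <<'E'
from h import *
o=observe(); print(o['time_s'],o['ft_force'].round(2),o['eef_pos'].round(3))
job_done()
E
```

```text
39.0833 [ 0.62  0.27 -0.24] [ 0.534 -0.328  0.159]
the job is handed in; nothing more can be done
```

The job is handed in at 39 s of the 61 s allowed. The thick tube lies on the bed's two rods, up against the stop plate; handing in gave no verdict.

- **Board:** I gripped the tube across its middle, lifted it out of the tray and set it down on the board about 30 mm above the lip. After letting go it rolled down, and the next pictures showed it lying against the lip. It measured x ≈ −31 mm in the board's frame, where −28 was expected; the allowed range is −40 to −16.
- **Bed:** I took the tube again by its two ends and lowered it into the channel, then let go. I then pushed it along with shut fingers until it met firm resistance; a second push stopped at the same place.
- **Last checks:** The wrist view puts the tube's end about 0.4 mm from the stop (0.6 mm by its other end). The side view reads 0.5 to 2 mm for the same gap, which is coarser. The limit is 2.5 mm. The gripper is clear, 0.16 m up.
- **What disagreed:**
  - The first set-down touched one rod 2.4 mm too high. I traced this to a wrist-camera error of about 1–2 mm and the tube sitting about 2.5 mm off-centre in the grip. I re-centred it by feel over three more lowerings until the sideways force balanced.
  - The last view reads the tube about 2.5 mm off my measured centreline. I took that as the same camera error plus the height I assumed, because the tube sits on both rods. I did not measure it any other way.
- **Bystanders:** I planned every move to stay clear of the slim tubes, bottle, timer and box, and saw no contact in any picture. I did not measure their final positions.

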